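# Slide the bonsai pot under the dispenser and hold its gate open at the mark

### The arm

A 6-joint arm with a two-finger parallel gripper is mounted at the origin on the work surface. World frame = base frame: x ahead of the robot, y to its left, z up, the work surface at z = 0. Lengths are in m, angles in rad, forces in N, time in s.
With the tool pointing down it reaches from about 0.35 to 0.975 m from the base axis. Payload 4.9 kg.
Tool frame: the origin (TCP) lies at the very end of the fingers, on their centre line; the grasp point (between the pads) lies 19 mm behind it (ctrl.grip_point_offset is the distance from the TCP to the grasp point, in m); z points along the fingers, y is the line along which they close (so a half turn about z gives the same grasp; the last joint's range is limited). The gripper opens to 85 mm and grips with 20 to 120 N. Pads are 22 mm wide; open, the fingers measure 114 mm over their backs; the gripper's body (76 mm by 85 mm) begins 54 mm behind the grasp point. The pads swing forward as they close: fully open they stand 13 mm farther back than shut.
Start: joints at [-1.22, 0.053, 1.613, -0, 1.476, -0.119], TCP at [0.283, -0.557, 0.231] pointing down, gripper open.
Joint ranges: [-3.01, 3.01], [-1.01, 2.22], [0.06, 2.58], [-1.02, 4.17], [0.09, 2.62], [-3.14, 3.14]. Speed limits (rad/s): [2.57, 2.57, 3.14, 3.14, 3.14, 3.14].

### API

Orientations are given as a rotation vector (axis times angle).
In Python, from station import ctrl gives the robot as it stands.
- The arm moves only by the tool send_rows, never from a script. Its argument "rows" is a list of rows, each a list of 3 entries, a list of its own where there are three numbers: the finger opening in cm, from 0 to 8.54, then the shift along the tool's x, y, z in cm, then the turn about the tool's z in degrees. A call has 1 to 10 rows; each row shifts and turns the commanded pose from where the row before left it, along the tool's axes as they then stand; what a row does not reach is not made up. A row lasts 1/8 s, in which the tool goes at most 62.5 mm and 10.7 degrees, less where a joint would pass 70% of its speed; a pose out of reach is approached as far as the arm can. A call with a gripper value outside its range is refused whole. The fingers move at their own pace and stop on an object; "newtons" is the grip in N (left out, the last holds). Time passes only in rows, so rows that do not move let the fingers close. It gives the time, the measured TCP pose, the force, the opening and the grip force at its end, in the units of the state.
- ctrl.get_obs(): the state, without advancing time (a new reading comes with each control period).
- ctrl.get_image(name): name is "side" or "top"; returns a dict with "frame" (400x640x3 uint8, red, green, blue), "range_z" (400x640 float32, m along the optical axis (not along the pixel's ray), 0 where there is no reading), "fx", "fy", "cx", "cy" (pixels), "cam_to_world" (4x4, takes a point from camera to world coordinates). Camera axes: x right, y down, z forward; pixel columns grow to the right and rows downward; lengths in m; the calibration is good to about 2 mm. A picture is of the moment at which its call begins.
- ctrl.finish_job(): hands the job in; it is judged then, once.
The state is a dict: "t": time; "q": joint angles; "dq": joint speeds; "effort": joint torques, N m; "tool_pos": TCP position; "tool_rot": TCP orientation; "contact_force": force on the tool from outside, world axes, zero at the start; "wrist_torque": the same for the moment, N m; "opening": finger opening in m; "grip_force": force on a finger pad.
Only numpy, scipy, OpenCV 4.12 (cv2) and the standard library are available. Lean on these libraries where they do the work, as an engineer would, in place of code of your own. Each camera call takes 0.05 s, during which the arm holds its last target. There are 200 camera calls.

### The job

Slide the shallow celadon bonsai pot across the table, without lifting it, until it stands centred under the mouth of the granule dispenser's chute. Only then draw the dispenser's spring-return gate out by its upright handle until the pointer is level with the mark clip, and keep it there: finish while still holding the handle, as the gate springs shut if let go. Do not shift the mark clip, and leave the other things on the table where they are.

Things in the scene. Friction and masses are not known exactly. Their poses are not given: they have to be found in the camera images.
- dispenser: The fixed granule dispenser: grey hopper on an aluminium column, 252 mm tall. Origin on the table straight under the middle of the chute's mouth, where the pot's centre belongs. +x points from the mouth back to the column (hopper's front face at x = 40 mm, 90 mm wide; foot plate from x = 90 mm on), z up; the gate is drawn out along -y.
- spout (a point): Middle of the mouth of the sloping chute (58 mm wide), 85 mm above the table; axes as the dispenser's. Behind it the gate's track runs along y at dispenser x = 60 mm: 48 mm wide, top 131 mm above the table, y from +60 to -270 mm, on a leg at y = -255 mm.
- pot_center (a point): Centre (half-way up) of the loose celadon pot: round, shallow, straight-sided, open at the top, 120 mm across, 44 mm tall, wall 6 mm, about 0.3 to 0.6 kg; z up.
- handle (a point): Grip centre of the gate's upright black handle, a post 30 mm across the track (dispenser x), 14 mm along it (dispenser y) and 60 mm tall; its top is 23 mm above this point, and it is free to grasp down to 22 mm below it. Shut, it stands 104 mm clear of the hopper's side. Axes as the dispenser's.
- pointer (a point): Tip (top surface, 135 mm above the table) of the pointer, a dark steel strip 5 mm wide at the foot of the handle that reaches 42 mm from the handle's middle towards dispenser -x over the white scale strip. It moves with the gate. Axes as the dispenser's.
- mark (a point): Inner end (top surface, 135 mm above the table) of the mark, a dark steel strip 6 mm wide, 20 mm long on a clip on the white scale strip, 30 to 60 mm along the pull from the shut pointer. The pointer is at the mark when both have the same dispenser y; 2 mm then part their ends. The clip is stiff but can be shoved. Axes as the dispenser's.
- gate_slide (a joint): How far the gate is drawn out, in m: 0 shut, up to 0.085 at the stop. A spring pulls it shut: about 4 N when shut, rising by 0.9 N per 10 mm.
- scoop: A bystander to leave alone: an orange plastic scoop, about 170 x 60 x 30 mm, lying flat. Origin at the underside where handle and pan meet.
- mister: A bystander to leave alone: a steel plant mister with a brass pump button, 80 mm across and 167 mm tall, standing. Origin at the middle of its underside.
- tub: A bystander to leave alone: a clear plastic tub with a white lid, 148 x 108 x 72 mm. Origin at the middle of its underside.
- tweezers: A bystander to leave alone: a wooden board 180 x 90 x 14 mm with three bamboo tweezers on it, lying flat. Origin at the middle of its underside.
- terracotta_pot: A bystander to leave alone: a small empty terracotta pot, 80 mm across the rim, 60 mm tall (not the pot to be moved). Origin at the middle of its underside.
- saucer: A bystander to leave alone: a white saucer, 110 mm across, 14 mm tall, lying flat. Origin at the middle of its underside.
There are look-alikes about, which are no part of the job. Of the things that look like the part that bears pot_center, the largest one is meant.

How it is judged:
By the outcome, as a careful person would: the job done as asked, in the order asked, and still so for the second after the job is handed in, while the arm keeps its last pose, push and grip.
It also fails if it takes over 67 s, if anything falls off the work surface, if the arm or the gripper's body presses on something with over 40 N, if the wrist force passes 120 N, or if a joint passes its speed limit or range.

## Working session

There is one attempt and no reset: what is moved stays moved. The work goes in short steps, Python scripts to look and compute and a tool call to move; the robot and the scene stay as the last step left them, time stands still between calls to the robot, and variables do not carry over. Pictures are saved under pics/ and viewed, at most 10 in all, crops included, and the job is handed in when it is done.

Besides the shell and the picture viewer there is one more tool, called after "Request:" by a JSON object that holds its "fn" and its "kwargs", one argument or row to a line. send_rows: Moves the arm, as the interface text tells. Its arguments: {"type":"object","properties":{"rows":{"type":"array","items":{"type":"array"}},"newtons":{"type":"number"}},"required":["rows"]}

```bash
mkdir -p pics; cat > h.py <<'E'
import numpy as np, cv2
from station import ctrl
from scipy.spatial.transform import Rotation as R
def grab(n):
    im=ctrl.get_image(n); np.savez('last_'+n+'.npz',**im); return im
def load(n): return dict(np.load('last_'+n+'.npz'))
def pts(im):
    z=im['range_z']; v,u=np.mgrid[:z.shape[0],:z.shape[1]]
    p=np.stack([(u-im['cx'])/im['fx']*z,(v-im['cy'])/im['fy']*z,z],-1)
    T=im['cam_to_world']; return p@T[:3,:3].T+T[:3,3]
def ray(im,u,v,h):
    T=im['cam_to_world']; d=T[:3,:3]@np.array([(u-im['cx'])/im['fx'],(v-im['cy'])/im['fy'],1]); o=T[:3,3]
    return o+d*(h-o[2])/d[2]
def proj(im,p):
    T=im['cam_to_world']; c=T[:3,:3].T@(np.array(p)-T[:3,3]); return im['fx']*c[0]/c[2]+im['cx'],im['fy']*c[1]/c[2]+im['cy']
def save(n,f): cv2.imwrite('pics/'+n,cv2.cvtColor(np.ascontiguousarray(f),cv2.COLOR_RGB2BGR))
E
python3 - <<'E'
from h import *
for n in('top','side'):
    im=grab(n); save(n+'0.png',im['frame']); print(n,im['fx'],im['cam_to_world'].round(3).tolist())
o=ctrl.get_obs(); print(o['t'],o['tool_pos'],o['tool_rot'],ctrl.grip_point_offset)
E
```

```text
top 435.21634327233596 [[0.01, -0.982, 0.189, 0.26], [-1.0, -0.007, 0.019, -0.026], [-0.017, -0.189, -0.982, 1.44], [0.0, 0.0, 0.0, 1.0]]
side 439.63566152166953 [[-0.997, -0.054, 0.056, 0.438], [-0.075, 0.497, -0.865, 1.228], [0.019, -0.866, -0.499, 0.836], [0.0, 0.0, 0.0, 1.0]]
0.1 [ 0.28275337 -0.55673444  0.23014359] [-3.05343390e+00 -7.30780629e-01  3.16300135e-04] 0.0187
```

View pics/top0.png

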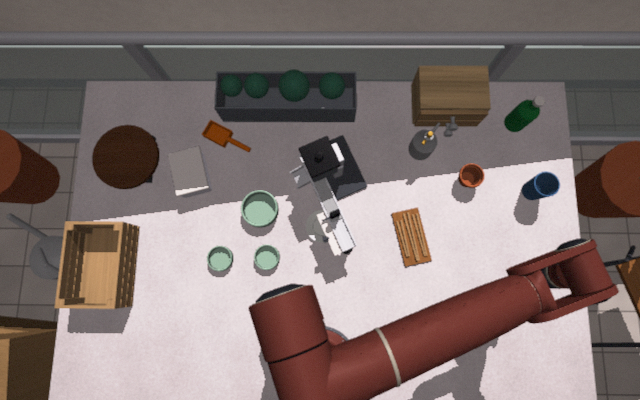

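View pics/side0.png

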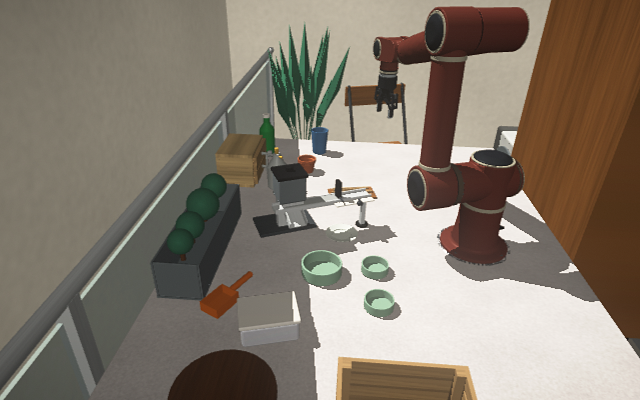

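The top view has three celadon pots at (260,209) large, (220,258) small and (266,257) small. I choose the largest, (260,209). The dispenser hopper is at (320,155), with its track running to (345,248). I'll check with close crops.

```bash
python3 - <<'E'
from h import *
t=load('top'); s=load('side')
a=cv2.resize(t['frame'][130:270,230:380],None,fx=4,fy=4,interpolation=cv2.INTER_CUBIC); save('c_top.png',a)
b=cv2.resize(s['frame'][155:295,240:400],None,fx=4,fy=4,interpolation=cv2.INTER_CUBIC); save('c_side.png',b)
P=pts(t); hsv=cv2.cvtColor(t['frame'],cv2.COLOR_RGB2HSV)
m=cv2.inRange(hsv,(55,40,80),(85,160,255)); n,l,st,c=cv2.connectedComponentsWithStats(m)
for i in range(1,n):
    if st[i,4]>150:
        q=P[l==i]; q=q[q[:,2]>0.005]
        if len(q)==0: continue
        top=q[q[:,2]>q[:,2].max()-0.008]
        (x,y),r=cv2.minEnclosingCircle(top[:,:2].astype(np.float32)); print(c[i],st[i,4],'zmax',q[:,2].max().round(4),'circ',x,y,r)
E
```

```text
(no output)
```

View pics/c_top.png

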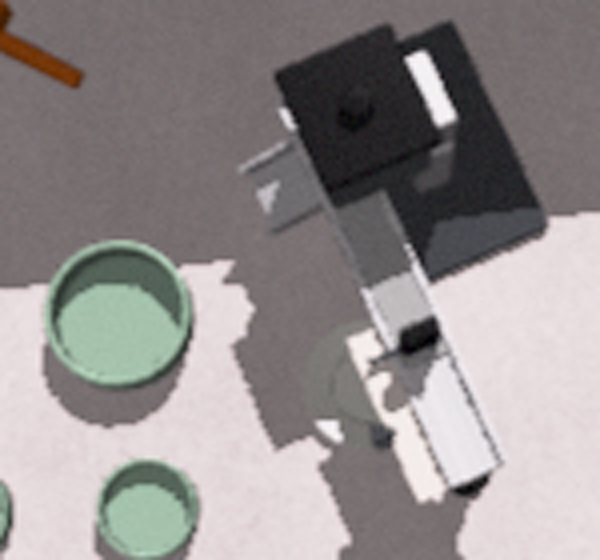

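View pics/c_side.png

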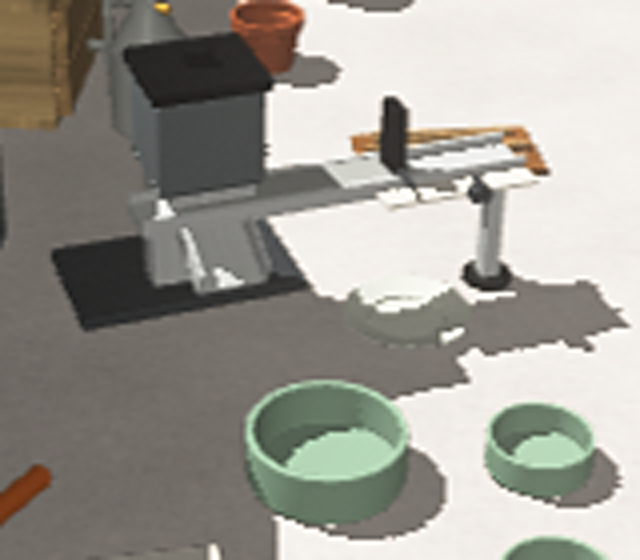

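The crops confirm the big pot at top (259.5,208). The chute mouth is near top (294,180), the black handle at (334,213), and the pointer runs left from its foot at about (325,219). The mark is hard to make out next to the shadows, and the saucer lies under the track at about (317,225). Next I'll measure with depth.

```bash
python3 - <<'E'
from h import *
t=load('top'); s=load('side')
for n,im,box in(('top',t,(225,155,350,290)),('side',s,(240,200,420,330))):
    P=pts(im); hsv=cv2.cvtColor(im['frame'],cv2.COLOR_RGB2HSV)
    if n=='top': print('pot hsv',hsv[213,259],hsv[193,259],P[213,259],P[300,150])
    m=cv2.inRange(hsv,(50,30,40),(90,255,255)); mm=np.zeros_like(m); mm[box[1]:box[3],box[0]-30:box[2]]=m[box[1]:box[3],box[0]-30:box[2]]
    k,l,st,c=cv2.connectedComponentsWithStats(mm)
    for i in range(1,k):
        if st[i,4]>150:
            q=P[l==i]; q=q[(q[:,2]>.035)&(q[:,2]<.055)]
            if len(q)<10: continue
            (x,y),r=cv2.minEnclosingCircle(q[:,:2].astype(np.float32)); print(n,c[i].round(1),st[i,:5],'z90',np.percentile(q[:,2],90).round(4),'circ',round(x,4),round(y,4),round(r,4))
# dispenser from top
P=pts(t); reg=np.zeros(P.shape[:2],bool); reg[130:270,285:375]=1
def rect(lo,hi,name,Pp,rg):
    q=Pp[rg&(Pp[...,2]>lo)&(Pp[...,2]<hi)]
    if len(q)<5: print(name,len(q)); return
    (c,w,a)=cv2.minAreaRect(q[:,:2].astype(np.float32)); print(name,len(q),np.round(c,4),np.round(w,4),round(a,2),'z',q[:,2].mean().round(4))
rect(.240,.262,'lid',P,reg); rect(.124,.137,'track',P,reg); rect(.16,.215,'handle',P,reg)
S=pts(s); rs=np.zeros(S.shape[:2],bool); rs[160:240,290:390]=1
rect(.160,.215,'handle side',S,rs&(s['frame'].max(2)<60)); 
E
```

```text
pot hsv [ 70  37 193] [69 27 65] [0.47498619 0.21049077 0.00990941] [0.18896534 0.55341263 0.00635102]
top [259.3 208.5] [ 242  190   36   37 1025] z90 0.0483 circ 0.488 0.206 0.0593
side [321.1 267.4] [ 301  250   41   36 1217] z90 0.0444 circ 0.4845 0.2061 0.0637
lid 252 [0.6063 0.0076] [0.0933 0.0873] 24.12 z 0.2435
track 1077 [ 0.502  -0.0289] [0.328  0.1188] 16.07 z 0.1292
handle 280 [ 0.5534 -0.0143] [0.0909 0.2201] 85.86 z 0.1912
handle side 43 [ 0.4531 -0.0363] [0.011  0.0323] 16.18 z 0.175
```

```bash
python3 - <<'E'
from h import *
t=load('top'); P=pts(t)
# right edge of track: per row last col with track height
pr=[];pl=[]
for v in range(182,250):
    z=P[v,300:370,2]; k=np.where((z>.118)&(z<.142))[0]
    if len(k)>3:
        pr.append(ray(t,300+k[-1]+.5,v,.131)[:2]); pl.append(ray(t,300+k[0]-.5,v,.131)[:2])
pr=np.array(pr);pl=np.array(pl)
def fit(p):
    for _ in range(5):
        vx,vy,x0,y0=cv2.fitLine(p.astype(np.float32),cv2.DIST_HUBER,0,.01,.01).ravel(); d=(p-[x0,y0])@[-vy,vx]; p=p[abs(d)<.003]
    return vx,vy,x0,y0,len(p)
f=fit(pr); print('right edge',np.round(f,4),np.degrees(np.arctan2(f[1],f[0])))
f2=fit(pl[len(pl)//2:]); print('left edge(scale)',np.round(f2,4),np.degrees(np.arctan2(f2[1],f2[0])))
# frame: uy= dispenser +y (away from the robot), ux toward column
uy=np.array(f[:2]); uy*=np.sign(uy[0]); ux=np.array([uy[1],-uy[0]]); print('ux',ux,'uy',uy)
e=np.array(f[2:4]); np.savez('fr.npz',ux=ux,uy=uy,e=e)
def co(p): return np.c_[(p-e)@ux+84,(p-e)@uy] if 0 else np.c_[((p-e)@ux)+.084,(p-e)@uy]
reg=np.zeros(P.shape[:2],bool); reg[130:270,285:375]=1
for n,lo,hi in(('lid',.238,.265),('track',.12,.14),('handle',.165,.215),('chute',.06,.115)):
    m=reg&(P[...,2]>lo)&(P[...,2]<hi)
    if n=='handle': m&=(t['frame'].max(2)<60); m[:200]=0
    if n=='chute': m[:, 312:]=0
    q=P[m]; c=co(q[:,:2]); print(n,len(q),'x',np.percentile(c[:,0],[1,50,99]).round(4),'y',np.percentile(c[:,1],[1,50,99]).round(4),'z',np.percentile(q[:,2],[2,50,98]).round(4))
a=cv2.resize(t['frame'][200:260,300:360],None,fx=10,fy=10,interpolation=cv2.INTER_LANCZOS4)
b=cv2.resize(load('side')['frame'][175:215,325:385],None,fx=10,fy=10,interpolation=cv2.INTER_LANCZOS4)[:,:600]
save('z1.png',cv2.resize(np.vstack([a,b]),None,fx=.6,fy=.6))
E
```

```text
right edge [ 9.092e-01  4.163e-01  4.576e-01 -6.220e-02  6.400e+01] 24.603855
left edge(scale) [ 9.059e-01  4.234e-01  4.129e-01 -8.000e-04  2.700e+01] 25.049938
ux [ 0.41634196 -0.9092081 ] uy [0.9092081  0.41634196]
lid 541 x [0.039  0.083  0.1265] y [0.1181 0.1647 0.2116] z [0.2381 0.2399 0.2536]
track 1523 x [0.0054 0.0498 0.0838] y [-0.1019 -0.0059  0.1973] z [0.1206 0.1272 0.1361]
handle 41 x [0.0454 0.0597 0.0732] y [-0.001   0.0022  0.0082] z [0.1662 0.1873 0.1925]
chute 248 x [-0.0094  0.0133  0.0358] y [0.1364 0.169  0.1949] z [0.084  0.0961 0.1126]
```

View pics/z1.png

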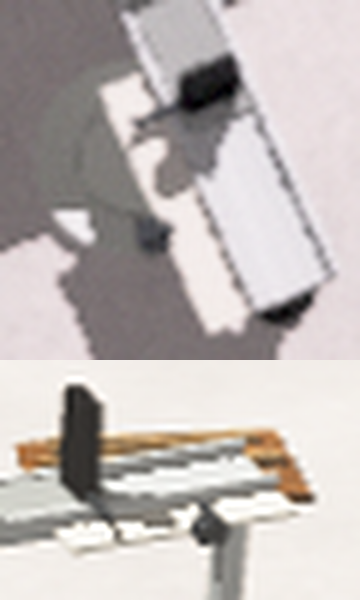

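Zoom: in the top view the pointer runs from the handle foot (333,213) to its tip at about (323,221). A dark lump, the mark clip, is on the outer edge of the scale strip at (325,239) in top and (359.5,202.5) in side. I'll locate both by rays in both views.

```bash
cat >> h.py <<'E'
fr=np.load('fr.npz') if __import__('os').path.exists('fr.npz') else None
Y0=.1655
def D(p):  # world xy -> dispenser xy
    d=np.array(p)[:2]-fr['e']; return np.array([d@fr['ux']+.084,d@fr['uy']-Y0])
def W(x,y): return fr['e']+fr['ux']*(x-.084)+fr['uy']*(y+Y0)
def rectify(im,h,x0,x1,y0,y1,s):
    # orthographic resample of plane z=h in dispenser axes: column=x, row=-y, s px per m
    c=np.array([proj(im,[*W(x,y),h]) for x,y in((x0,y1),(x1,y1),(x1,y0),(x0,y0))],np.float32)
    w,hh=int((x1-x0)*s),int((y1-y0)*s)
    return cv2.warpPerspective(im['frame'],cv2.getPerspectiveTransform(c,np.float32([[0,0],[w,0],[w,hh],[0,hh]])),(w,hh),flags=cv2.INTER_CUBIC)
E
python3 - <<'E'
from h import *
print('origin',W(0,0),'handle nominal',W(.06,-.156))
t=load('top'); s=load('side')
print('pot in D',D([.486,.206]))
for n,im in(('top',t),('side',s)):
    g=im['frame'].max(2).astype(int)
    for nm,(u0,u1,v0,v1) in {'top':{'clip':(320,331,233,245),'handle':(327,343,205,220)},'side':{'clip':(354,365,197,209),'handle':(332,346,177,200)}}[n].items():
        sub=g[v0:v1,u0:u1]; w=np.clip(100-sub,0,60); v,u=np.mgrid[v0:v1,u0:u1]
        if nm=='clip': print(n,u0,v0); print(sub)
        uc,vc=(w*u).sum()/w.sum(),(w*v).sum()/w.sum()
        print(n,nm,uc,vc,'D',D(ray(im,uc,vc,.135 if nm=='clip' else (.191 if n=='top' else .165))).round(4))
for u,v in((323,221),(324,220)): print('tip',D(ray(t,u,v,.135)).round(4))
a=rectify(t,.135,-.04,.1,-.29,-.11,2000); b=rectify(s,.135,-.04,.1,-.29,-.11,2000)
save('rect.png',np.hstack([a,b]))
E
```

```text
origin [0.57312244 0.08310781] handle nominal [ 0.45626652 -0.03639401]
pot in D [-0.14800731 -0.02804728]
top 320 233
[[125 127 124 125 179 233 236 228 225 236 243]
 [123 125 127 125 140 218 244 243 243 243 243]
 [113 104 104 109 119 164 228 243 243 244 244]
 [114 116  96  87  95  97 162 207 230 243 243]
 [119 120  97  80  86  80 101 118 171 230 245]
 [120 117 102  84  85  83  82  74 121 219 243]
 [116 119 102  86  83  76  63  52 178 237 244]
 [119 118 107  82  60  57  64  77 168 235 244]
 [119 119 112  89  71  67  67  76 188 238 243]
 [121 121 121 110  98  88 102 113 171 233 243]
 [124 125 118 120 114 112 118 121 137 216 243]
 [125 124 123 122 122 120 120 122 118 180 233]]
top clip 325.06310679611653 239.2928802588997 D [ 0.005  -0.2168]
top handle 334.1687741935484 214.2727741935484 D [ 0.0571 -0.1663]
side 354 197
[[152 151 144 143 144 139 135 131 129 126 127]
 [135 133 132 123 109 118 123 203 255 255 255]
 [127 124 203 249 104  85 193 255 255 252 252]
 [255 255 255 255 152  76 120 228 255 253 252]
 [219 255 252 186  91  77  76 105 219 255 244]
 [204 255 247  84 100  92  71  62  95 153 165]
 [223 225 174  59  69  68  67  63  72 110 139]
 [211 221 217 131  59  61  64  63  82 124 140]
 [242 243 247 227  85  73 102  76 103 141 139]
 [242 242 244 247 249 246 179 111 134 142 137]
 [242 242 243 244 247 241 163 111 136 140 138]
 [243 243 241 241 244 238 159 112 135 140 139]]
side clip 359.53492063492064 202.94126984126984 D [-0.0122 -0.2055]
side handle 337.9608593916188 188.74367155924273 D [ 0.0466 -0.1541]
tip [ 0.0219 -0.1639]
tip [ 0.0259 -0.1623]
```

View pics/rect.png

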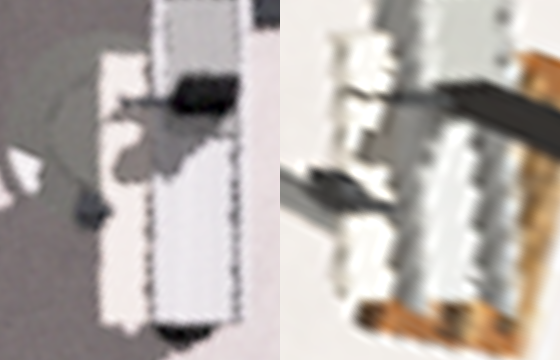

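```bash
python3 - <<'E'
from h import *
t=load('top'); s=load('side')
for n,im,hs in(('top',t,(.135,)),('side',s,(.135,))):
    P=pts(im)
    for nm,x,y in(('scale',.022,-.2 if n=='top' else -.19),('scale2',.022,-.245),('track',.06,-.21),('track2',.06,-.24),('pointer',.025,-.161)):
        u,v=np.round(proj(im,[*W(x,y),.135])).astype(int)
        q=P[v-1:v+2,u-1:u+2].reshape(-1,3); print(n,nm,(u,v),im['frame'][v,u],'z',np.median(q[:,2]).round(4),'D',D(np.median(q,0)).round(4))
P=pts(s)
for u,v in((352,205),(348,207),(345,203),(343,203),(359,203),(359,200),(358,202),(370,196),(365,192)): print((u,v),s['frame'][v,u],P[v,u,2].round(4),D(P[v,u]).round(4), 'ray',D(ray(s,u,v,.135)).round(4))
# base table check
print([P[v,u,2].round(4) for u,v in((330,300),(420,220),(300,330),(440,330))])
E
```

```text
top scale (np.int64(328), np.int64(232)) [134 127 123] z 0.1248 D [ 0.0224 -0.1995]
top scale2 (np.int64(334), np.int64(246)) [243 237 234] z 0.1233 D [ 0.0216 -0.2454]
top track (np.int64(341), np.int64(230)) [233 230 233] z 0.123 D [ 0.0609 -0.2099]
top track2 (np.int64(345), np.int64(239)) [235 230 235] z 0.1237 D [ 0.0608 -0.2394]
top pointer (np.int64(324), np.int64(220)) [116 114 114] z 0.1236 D [ 0.0264 -0.1609]
side scale (np.int64(351), np.int64(199)) [137 135 129] z 0.1233 D [ 0.0365 -0.1983]
side scale2 (np.int64(366), np.int64(196)) [135 133 129] z 0.1246 D [ 0.036  -0.2527]
side track (np.int64(352), np.int64(192)) [122 121 117] z 0.1236 D [ 0.0797 -0.2213]
side track2 (np.int64(360), np.int64(191)) [117 117 111] z 0.1223 D [ 0.0819 -0.2521]
side pointer (np.int64(342), np.int64(200)) [82 83 83] z 0.1312 D [ 0.0314 -0.1636]
(352, 205) [240 235 230] 0.0003 [ 0.1914 -0.2794] ray [-0.0164 -0.1773]
(348, 207) [241 237 232] -0.0012 [ 0.1849 -0.2602] ray [-0.0238 -0.1602]
(345, 203) [217 210 197] 0.1215 [ 0.0233 -0.1712] ray [ 0.0022 -0.1613]
(343, 203) [242 238 226] 0.1214 [ 0.0256 -0.1651] ray [ 0.0042 -0.1552]
(359, 203) [68 67 65] 0.1243 [ 0.0045 -0.2122] ray [-0.012  -0.2037]
(359, 200) [76 76 76] 0.1313 [ 0.0114 -0.2149] ray [ 0.0056 -0.2119]
(358, 202) [ 98  99 100] 0.1299 [ 0.0028 -0.2074] ray [-0.0051 -0.2034]
(370, 196) [136 123 112] 0.1252 [ 0.0338 -0.2661] ray [ 0.0183 -0.2576]
(365, 192) [240 240 239] 0.1197 [ 0.0733 -0.2671] ray [ 0.0483 -0.2538]
[np.float64(0.0006), np.float64(-0.0004), np.float64(0.0008), np.float64(-0.0034)]
```

```bash
cat >> h.py <<'E'
def plan(x,y,z,yaw=None):
    o=ctrl.get_obs(); Rm=R.from_rotvec(o['tool_rot']).as_matrix(); cur=np.degrees(np.arctan2(Rm[1,0],Rm[0,0]))
    d=Rm.T@(np.array([x,y,z])-o['tool_pos'])*100
    print('t',round(o['t'],2),'yaw',cur.round(2),'shift cm',d.round(2),'turn',None if yaw is None else round(-(yaw-cur),2),'F',np.round(o['contact_force'],1),'tcp',np.round(o['tool_pos'],4),'open',round(o['opening'],4))
E
python3 - <<'E'
from h import *
plan(.42,.30,.23,125.3)
t=load('top'); P=pts(t); m=np.zeros(P.shape[:2],np.uint8); m[130:200,285:355]=((P[130:200,285:355,2]>.225)*255)
c=max(cv2.findContours(m,cv2.RETR_EXTERNAL,cv2.CHAIN_APPROX_NONE)[0],key=len)[:,0]
q=np.array([D(ray(t,u,v,.245)) for u,v in c]); print('lid D',q.min(0),q.max(0),(q.min(0)+q.max(0))/2)
E
```

```text
t 0.1 yaw 26.92 shift cm [ 51.02 -70.18   0.16] turn -98.38 F [-0.2  0.4  0.6] tcp [ 0.2828 -0.5567  0.2301] open 0.085
lid D [ 0.03548533 -0.05166528] [0.12767415 0.04633262] [ 0.08157974 -0.00266633]
```

Request:
{"fn": "send_rows", "kwargs": {
  "rows": [
    [4.5, [2.8, -3.8, 0], 0],
    [4.5, [2.8, -3.8, 0], 0],
    [4.5, [2.8, -3.8, 0], 0],
    [4.5, [2.8, -3.8, 0], 0],
    [4.5, [2.8, -3.8, 0], 0],
    [4.5, [2.8, -3.8, 0], 0],
    [4.5, [2.8, -3.8, 0], 0],
    [4.5, [2.8, -3.8, 0], 0],
    [4.5, [2.8, -3.8, 0], 0],
    [4.5, [2.8, -3.8, 0], 0]
  ]
}}

```text
t: 1.35
tool_pos: [0.3603, -0.0901, 0.2309]
tool_rot: [-3.055, -0.73, -0.0]
contact_force: [1.3, 0.8, -0.3]
opening: 0.0451
grip_force: 0.0
```

Request:
{"fn": "send_rows", "kwargs": {
  "rows": [
    [4.5, [2.8, -3.8, 0], 0],
    [4.5, [2.8, -3.8, 0], 0],
    [4.5, [2.8, -3.8, 0], 0],
    [4.5, [2.8, -3.8, 0], 0],
    [4.5, [2.8, -3.8, 0], 0],
    [4.5, [2.8, -3.8, 0], 0],
    [4.5, [2.8, -3.8, 0], 0],
    [4.5, [2.8, -3.8, 0], 0],
    [4.5, [0, 0, 0], -9.8],
    [4.5, [0, 0, 0], -9.8]
  ]
}}

```text
t: 2.6
tool_pos: [0.4222, 0.2814, 0.2305]
tool_rot: [2.882, 1.251, -0.003]
contact_force: [-0.5, 0.0, -0.1]
opening: 0.0449
grip_force: 0.0
```

Request:
{"fn": "send_rows", "kwargs": {
  "rows": [
    [4.5, [0, 0, 0], -9.8],
    [4.5, [0, 0, 0], -9.8],
    [4.5, [0, 0, 0], -9.8],
    [4.5, [0, 0, 0], -9.8],
    [4.5, [0, 0, 0], -9.8],
    [4.5, [0, 0, 0], -9.8],
    [4.5, [0, 0, 0], -9.8],
    [4.5, [0, 0, 0], -9.8],
    [4.5, [0, 0, 0], 0]
  ]
}}

```text
t: 3.72
tool_pos: [0.4224, 0.2807, 0.2308]
tool_rot: [-1.455, -2.784, 0.001]
contact_force: [-0.9, -0.1, -0.5]
opening: 0.045
grip_force: 0.0
```

```bash
python3 - <<'E'
from h import *
plan(.4195,.2998,.012,125.3)
o=ctrl.get_obs(); print(np.round(o['q'],2))
t=grab('top'); s=grab('side')
# rim outer contour of pot by ray cast at z=.044, and base check
for n,im,(u0,u1,v0,v1) in(('top',t,(238,285,184,234)),('side',s,(295,348,245,292))):
    hsv=cv2.cvtColor(im['frame'],cv2.COLOR_RGB2HSV)[v0:v1,u0:u1]
    m=cv2.inRange(hsv,(55,25,40),(85,255,255)); c=max(cv2.findContours(m,cv2.RETR_EXTERNAL,cv2.CHAIN_APPROX_NONE)[0],key=len)[:,0]+[u0,v0]
    q=np.array([ray(im,u,v,.044)[:2] for u,v in c],np.float32)
    print(n,'bbox',c.min(0),c.max(0),'circ',cv2.minEnclosingCircle(q))
E
```

```text
t 3.73 yaw 124.81 shift cm [ 1.73  0.88 21.88] turn -0.49 F [-0.9 -0.1 -0.5] tcp [0.4224 0.2807 0.2308] open 0.045
[ 0.44 -0.23  1.88  0.    1.49 -0.17]
top bbox [241 190] [277 226] circ ((0.48627498745918274, 0.2040538489818573), 0.060844581574201584)
side bbox [301 250] [341 285] circ ((0.486716628074646, 0.22826136648654938), 0.08118528872728348)
```

Request:
{"fn": "send_rows", "kwargs": {
  "rows": [
    [4.5, [0.9, 0.4, 4], -0.5],
    [4.5, [0.8, 0.4, 4], 0],
    [4.5, [0, 0, 4], 0],
    [4.5, [0, 0, 4], 0],
    [4.5, [0, 0, 3], 0],
    [4.5, [0, 0, 1.8], 0],
    [4.5, [0, 0, 0.9], 0],
    [4.5, [0, 0, 0], 0]
  ]
}}

```text
t: 4.82
tool_pos: [0.4196, 0.2994, 0.0145]
tool_rot: [1.441, 2.792, 0.0]
contact_force: [-0.6, 0.0, 0.1]
opening: 0.0451
grip_force: 0.0
```

```bash
python3 - <<'E'
from h import *
plan(.4863,.205,.0125,125.3)
o=W(0,0); plan(*o,.0125,125.3)
E
```

```text
t 4.83 yaw 125.39 shift cm [-11.56  -0.03   0.2 ] turn 0.09 F [-0.6  0.   0.1] tcp [0.4196 0.2994 0.0145] open 0.0451
t 4.83 yaw 125.39 shift cm [-2.652e+01 -1.000e-02  2.000e-01] turn 0.09 F [-0.6  0.   0.1] tcp [0.4196 0.2994 0.0145] open 0.0451
```

Request:
{"fn": "send_rows", "kwargs": {
  "rows": [
    [4.5, [-2, 0, 0], 0],
    [4.5, [-2, 0, 0], 0],
    [4.5, [-0.8, 0, 0], 0],
    [4.5, [-0.6, 0, 0], 0],
    [4.5, [-0.6, 0, 0], 0],
    [4.5, [-1, 0, 0], 0],
    [4.5, [-1, 0, 0], 0],
    [4.5, [-1, 0, 0], 0],
    [4.5, [-1, 0, 0], 0],
    [4.5, [-1, 0, 0], 0]
  ]
}}

```text
t: 6.08
tool_pos: [0.4835, 0.209, 0.0143]
tool_rot: [-1.441, -2.792, 0.0]
contact_force: [-3.0, 2.8, 2.6]
opening: 0.0448
grip_force: 1.8
```

Request:
{"fn": "send_rows", "kwargs": {
  "rows": [
    [4.5, [-1, 0, 0], 0],
    [4.5, [-1, 0, 0], 0],
    [4.5, [-1, 0, 0], 0],
    [4.5, [-1, 0, 0], 0],
    [4.5, [-1, 0, 0], 0],
    [4.5, [-1, 0, 0], 0],
    [4.5, [-0.7, 0, 0], 0],
    [4.5, [-0.4, 0, 0], 0],
    [4.5, [0, 0, 0], 0]
  ]
}}

```text
t: 7.2
tool_pos: [0.5246, 0.1512, 0.0141]
tool_rot: [1.44, 2.791, -0.001]
contact_force: [0.1, -0.4, -0.3]
opening: 0.0451
grip_force: 0.0
```

```bash
python3 - <<'E'
from h import *
plan(*W(0,0),.0125,125.3)
t=grab('top'); s=grab('side')
save('p1.png',np.vstack([cv2.resize(t['frame'][135:260,245:365],None,fx=4,fy=4,interpolation=cv2.INTER_CUBIC)[:300],cv2.resize(s['frame'][165:290,265:385],None,fx=4,fy=4,interpolation=cv2.INTER_CUBIC)])[:600] if 0 else np.hstack([cv2.resize(t['frame'][140:260,255:350],None,fx=4,fy=4,interpolation=cv2.INTER_CUBIC),cv2.resize(s['frame'][170:290,265:365],None,fx=4,fy=4,interpolation=cv2.INTER_CUBIC)]))
E
```

```text
t 7.2 yaw 125.42 shift cm [-8.36  0.01  0.17] turn 0.12 F [ 0.1 -0.4 -0.3] tcp [0.5246 0.1512 0.0141] open 0.0451
```

View pics/p1.png

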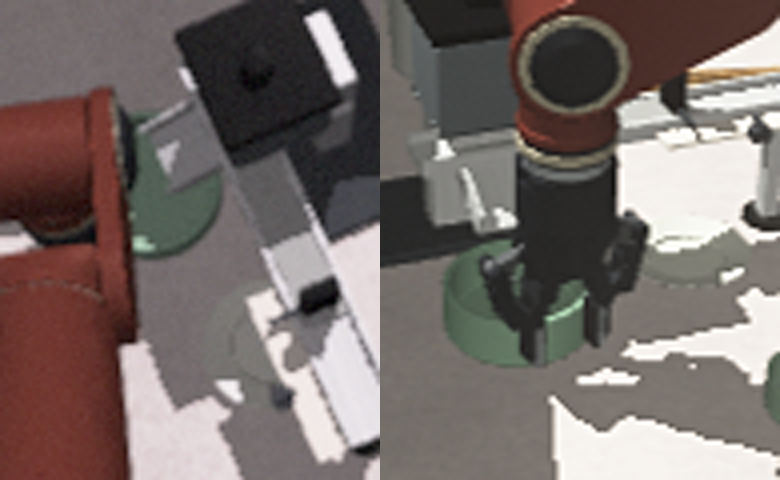

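The pot sits between both fingers and slides well, with about 17 mm to go. I'll push most of that, back off, and measure.

Request:
{"fn": "send_rows", "kwargs": {
  "rows": [
    [4.5, [-0.4, 0, 0], 0],
    [4.5, [-0.4, 0, 0], 0],
    [4.5, [-0.3, 0, 0], 0],
    [4.5, [0, 0, 0], 0],
    [4.5, [3, 0, 0], 0],
    [4.5, [5, 0, 0], 0],
    [4.5, [6, 0, 0], 0],
    [4.5, [6, 0, 0], 0],
    [4.5, [0, 0, 0], 0]
  ]
}}

```text
t: 8.43
tool_pos: [0.4129, 0.3082, 0.0144]
tool_rot: [1.432, 2.796, 0.001]
contact_force: [0.8, -1.1, 0.2]
opening: 0.0446
grip_force: 0.0
```

```bash
cat > pot.py <<'E'
from h import *
from scipy.optimize import least_squares
t=grab('top'); s=grab('side'); plan(*W(0,0),.0125,125.3)
def rim(im,box):
    u0,u1,v0,v1=box; f=im['frame'][v0:v1,u0:u1]; hsv=cv2.cvtColor(f,cv2.COLOR_RGB2HSV)
    m=cv2.inRange(hsv,(55,25,30),(88,255,255)); m=cv2.morphologyEx(m,cv2.MORPH_OPEN,np.ones((2,2)))
    c=max(cv2.findContours(m,cv2.RETR_EXTERNAL,cv2.CHAIN_APPROX_NONE)[0],key=len)[:,0]+[u0,v0]; return c,m
c,m=rim(t,(260,325,155,225)); q=np.array([D(ray(t,u,v,.044)) for u,v in c])
# robust circle of known radius to the outer rim
r=least_squares(lambda p:np.hypot(*(q-p).T)-.0605,[0,0],loss='soft_l1',f_scale=.002).x
print('top n',len(q),'pot centre D',r.round(4),'res',np.percentile(abs(np.hypot(*(q-r).T)-.0605),[50,80]).round(4))
P=pts(s); c,m=rim(s,(265,345,205,280)); l=np.zeros(P.shape[:2],bool); l[205:280,265:345]=m>0
g=P[l&(P[...,2]>.036)&(P[...,2]<.05)]; q=np.array([D(p) for p in g])
(x,y),rr=cv2.minEnclosingCircle(q.astype(np.float32)); print('side',len(q),x,y,rr)
E
python3 pot.py; python3 - <<'E'
from h import *
t=load('top'); s=load('side')
a=rectify(t,.085,-.09,.06,-.08,.08,2500); b=rectify(s,.085,-.09,.06,-.08,.08,2500)
save('p2.png',np.hstack([a,b]))
E
```

```text
t 8.53 yaw 125.51 shift cm [-27.34  -0.08   0.24] turn 0.21 F [-0.3 -0.6  1.1] tcp [0.415  0.3061 0.0146] open 0.0452
top n 113 pot centre D [-0.0066 -0.0056] res [0.003  0.0263]
side 189 -0.009256049990653992 0.0008319420157931745 0.06117807701230049
```

View pics/p2.png

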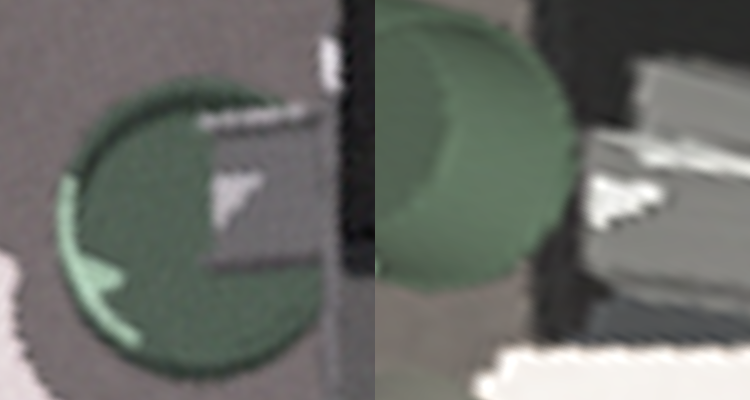

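The top rectification shows the pot ring left of and under the chute mouth. The mouth lip is at column 205 and its walls at rows 115 and 268, so the pot is about 6.5 mm short along dispenser +x. I'll refine mouth and pot centre in both views numerically.

```bash
cat > ref.py <<'E'
from h import *
from scipy.optimize import least_squares
t=grab('top'); s=grab('side')
for n,im,zb in(('top',t,.004),('side',s,0.)):
    P=pts(im); d=np.stack([(P[...,:2]-fr['e'])@fr['ux']+.084,(P[...,:2]-fr['e'])@fr['uy']-Y0],-1)
    m=(P[...,2]>.075)&(P[...,2]<.12)&(d[...,0]>-.02)&(d[...,0]<.03)&(abs(d[...,1])<.045)
    q=d[m]; z=P[...,2][m]
    print(n,'chute n',m.sum(),'x min',np.percentile(q[:,0],2).round(4))
    for a,b in((-.012,-.004),(-.004,.004),(.004,.012),(.012,.02),(.02,.028)):
        k=(q[:,0]>a)&(q[:,0]<b)
        if k.sum()>5: print('   x',a,b,k.sum(),'y',q[k,1].min().round(4),q[k,1].max().round(4),'mid',((q[k,1].min()+q[k,1].max())/2).round(4),'z',z[k].min().round(3),np.median(z[k]).round(3))
    hsv=cv2.cvtColor(im['frame'],cv2.COLOR_RGB2HSV); g=cv2.inRange(hsv,(55,25,25),(90,255,255))>0
    near=(np.hypot(d[...,0],d[...,1])<.09)&(P[...,2]<.06)&g
    # outermost green-to-background pixels: contour of filled mask, rays to z=.044, drop points beside chute / low wall
    k,l,st,_=cv2.connectedComponentsWithStats(near.astype(np.uint8)); l=(l==1+st[1:,4].argmax()).astype(np.uint8)
    c=max(cv2.findContours(l,cv2.RETR_EXTERNAL,cv2.CHAIN_APPROX_NONE)[0],key=len)[:,0]
    q=np.array([D(ray(im,u,v,.044)) for u,v in c])
    p=np.array([-.006,0.])
    for _ in range(15):
        e=abs(np.hypot(*(q-p).T)-.0595); kk=e<.005
        p=least_squares(lambda p:np.hypot(*(q[kk]-p).T)-.0595,p).x
    print(n,'pot D',p.round(4),'inliers',kk.sum(),len(q),'rms',e[kk].std().round(4),'ang',np.histogram(np.degrees(np.arctan2(*(q[kk]-p).T[::-1])),8,(-180,180))[0])
E
python3 ref.py
```

```text
top chute n 227 x min -0.0074
   x -0.012 -0.004 16 y -0.028 0.0302 mid 0.0011 z 0.083 0.097
   x -0.004 0.004 50 y -0.029 0.0294 mid 0.0002 z 0.081 0.089
   x 0.004 0.012 50 y -0.0286 0.0298 mid 0.0006 z 0.084 0.093
   x 0.012 0.02 50 y -0.0289 0.0301 mid 0.0006 z 0.087 0.095
   x 0.02 0.028 49 y -0.0287 0.0307 mid 0.001 z 0.089 0.098
top pot D [-0.0079 -0.0017] inliers 75 115 rms 0.001 ang [12 14 12  3  0  9 12 13]
side chute n 223 x min -0.0071
   x -0.012 -0.004 17 y -0.0313 0.0274 mid -0.0019 z 0.085 0.096
   x -0.004 0.004 54 y -0.0322 0.0281 mid -0.0021 z 0.079 0.085
   x 0.004 0.012 51 y -0.0317 0.0273 mid -0.0022 z 0.084 0.09
   x 0.012 0.02 45 y -0.0287 0.0274 mid -0.0007 z 0.087 0.093
   x 0.02 0.028 44 y -0.0305 0.0261 mid -0.0022 z 0.087 0.096
side pot D [-0.0125  0.0032] inliers 55 104 rms 0.0012 ang [ 1  8 10 14 10  8  4  0]
```

```bash
python3 - <<'E'
from h import *
plan(*W(-.11,-.0005),.0135,114.6); plan(*W(-.066,-.0005),.0135,114.6)
E
```

```text
t 8.62 yaw 125.35 shift cm [-16.4    1.99   0.12] turn 10.75 F [ 0.7  0.3 -0.1] tcp [0.4158 0.3052 0.0146] open 0.0449
t 8.62 yaw 125.35 shift cm [-20.72   1.17   0.12] turn 10.75 F [ 0.7  0.3 -0.1] tcp [0.4158 0.3052 0.0146] open 0.0449
```

Request:
{"fn": "send_rows", "kwargs": {
  "rows": [
    [4.5, [-4, 0.5, 0], 0],
    [4.5, [-5, 0.6, 0], 0],
    [4.5, [-4, 0.5, 0], 0],
    [4.5, [-2.4, 0.3, 0], 0],
    [4.5, [-1, 0.1, 0], 0],
    [4.5, [0, 0, 0], 5.4],
    [4.5, [0, 0, 0], 5.4],
    [4.5, [0, 0, 0], 0]
  ]
}}

```text
t: 9.62
tool_pos: [0.526, 0.1834, 0.0142]
tool_rot: [-1.696, -2.644, 0.0]
contact_force: [-0.3, 0.6, -0.6]
opening: 0.045
grip_force: 0.0
```

```bash
python3 - <<'E'
from h import *
plan(*W(-.066,-.0005),.0135,114.6)
E
```

```text
t 9.62 yaw 114.64 shift cm [-4.48  0.06  0.07] turn 0.04 F [-0.3  0.6 -0.6] tcp [0.526  0.1834 0.0142] open 0.045
```

Request:
{"fn": "send_rows", "kwargs": {
  "rows": [
    [4.5, [-1.5, 0.1, 0], 0],
    [4.5, [-1, 0, 0], 0],
    [4.5, [-0.6, 0, 0], 0],
    [4.5, [-0.4, 0, 0], 0],
    [4.5, [-0.4, 0, 0], 0],
    [4.5, [-0.4, 0, 0], 0],
    [4.5, [-0.2, 0, 0], 0],
    [4.5, [0, 0, 0], 0]
  ]
}}

```text
t: 10.62
tool_pos: [0.5458, 0.1432, 0.0143]
tool_rot: [1.697, 2.644, -0.0]
contact_force: [-0.1, 0.9, -0.9]
opening: 0.0453
grip_force: 0.3
```

Request:
{"fn": "send_rows", "kwargs": {
  "rows": [
    [4.5, [2, 0, 0], 0],
    [4.5, [4, 0, 0], 0],
    [4.5, [5, 0, 0], 0],
    [4.5, [5, 0, 0], 0],
    [4.5, [0, 0, 0], 0],
    [4.5, [0, 0, 0], 0]
  ]
}}

```text
t: 11.38
tool_pos: [0.4787, 0.2891, 0.0143]
tool_rot: [1.695, 2.645, -0.001]
contact_force: [0.8, -1.8, -0.5]
opening: 0.0449
grip_force: 0.0
```

```bash
python3 ref.py | grep -v '  x'; python3 -c "
from h import *
plan(*W(-.066,-.0005),.0135,114.6)"
```

```text
top chute n 224 x min -0.0074
top pot D [-0.0006 -0.0036] inliers 75 117 rms 0.001 ang [11 14 12  1  0 11 13 13]
side chute n 222 x min -0.0067
side pot D [-0.0066 -0.0003] inliers 39 100 rms 0.0013 ang [ 2  0  4 12 10  8  3  0]
t 11.47 yaw 114.57 shift cm [-15.95  -0.05   0.08] turn -0.03 F [-0.6 -0.7  1.1] tcp [0.4794 0.2882 0.0143] open 0.0449
```

```bash
python3 - <<'E'
from h import *
for n in('top','side'):
    im=load(n); P=pts(im); d=np.stack([(P[...,:2]-fr['e'])@fr['ux']+.084,(P[...,:2]-fr['e'])@fr['uy']-Y0],-1)
    m=(im['frame'].max(2)<75)&(P[...,2]>.145)&(P[...,2]<.21)&(abs(d[...,0]-.06)<.035)&(abs(d[...,1]+.16)<.03)
    q=d[m]; z=P[...,2][m]; print(n,m.sum(),'x',q[:,0].min().round(4),q[:,0].max().round(4),'y',q[:,1].min().round(4),q[:,1].max().round(4),'z',z.min().round(3),z.max().round(4))
    k=z>z.max()-.008; print('  top face x',q[k,0].min().round(4),q[k,0].max().round(4),'y',q[k,1].min().round(4),q[k,1].max().round(4))
plan(*W(.06,-.160),.26,114.6)
E
```

```text
top 54 x 0.0451 0.0737 y -0.1668 -0.1556 z 0.147 0.1911
  top face x 0.0456 0.073 y -0.1665 -0.1556Traceback (most recent call last):
  File "<stdin>", line 5, in <module>
    return umr_minimum(a, axis, None, out, keepdims, initial, where)
ValueError: zero-size array to reduction operation minimum which has no identity
```

```bash
python3 -c "
from h import *
plan(*W(.06,-.161),.26,114.6)"
```

```text
t 11.47 yaw 114.57 shift cm [-28.56 -16.1  -24.56] turn -0.03 F [-0.6 -0.7  1.1] tcp [0.4794 0.2882 0.0143] open 0.0449
```

Request:
{"fn": "send_rows", "kwargs": {
  "rows": [
    [4.5, [0, 0, -3], 0],
    [4.5, [0, 0, -5], 0],
    [4.5, [0, 0, -5], 0],
    [4.5, [0, 0, -5], 0],
    [4.5, [0, 0, -4.5], 0],
    [4.5, [0, 0, -2], 0],
    [5.5, [-1.8, -1, 0], 0],
    [5.5, [-3.6, -2, 0], 0],
    [5.5, [-3.6, -2, 0], 0],
    [5.5, [-3.6, -2, 0], 0]
  ]
}}

```text
t: 12.72
tool_pos: [0.4663, 0.1424, 0.2557]
tool_rot: [-1.696, -2.64, 0.006]
contact_force: [-0.3, 0.9, 0.6]
opening: 0.055
grip_force: 0.0
```

Request:
{"fn": "send_rows", "kwargs": {
  "rows": [
    [5.5, [-3.6, -2, 0], 0],
    [5.5, [-3.6, -2, 0], 0],
    [5.5, [-3.6, -2, 0], 0],
    [5.5, [-3, -1.7, 0], 0],
    [5.5, [-1.6, -0.9, 0], 0],
    [5.5, [-0.6, -0.5, 0], 0],
    [5.5, [0, 0, 0], 0]
  ]
}}

```text
t: 13.6
tool_pos: [0.451, -0.0387, 0.2576]
tool_rot: [-1.697, -2.641, 0.001]
contact_force: [-0.2, -0.0, -0.4]
opening: 0.0551
grip_force: 0.0
```

```bash
python3 - <<'E'
from h import *
plan(*W(.06,-.161),.153,114.6)
E
python3 ref.py | grep pot
```

```text
t 13.6 yaw 114.54 shift cm [-0.03  0.1  10.46] turn -0.06 F [-0.2 -0.  -0.4] tcp [ 0.451  -0.0387  0.2576] open 0.0551
top pot D [-0.0003 -0.0039] inliers 61 103 rms 0.001 ang [11 13  0  0  0 11 13 13]
side pot D [-0.0068  0.0014] inliers 54 103 rms 0.0012 ang [ 1  8 10 13 10  8  4  0]
```

The pot is centred to within about 2–3 mm. I'll descend on the handle and grasp it.

Request:
{"fn": "send_rows", "kwargs": {
  "rows": [
    [5.5, [0, 0.1, 2], 0],
    [5.5, [0, 0, 2.5], 0],
    [5.5, [0, 0, 2.5], 0],
    [5.5, [0, 0, 1.8], 0],
    [5.5, [0, 0, 1], 0],
    [5.5, [0, 0, 0.6], 0],
    [5.5, [0, 0, 0], 0]
  ]
}}

```text
t: 14.58
tool_pos: [0.453, -0.0379, 0.1554]
tool_rot: [1.697, 2.644, 0.0]
contact_force: [-0.4, 0.8, 0.3]
opening: 0.0548
grip_force: 0.0
```

Request:
{"fn": "send_rows", "kwargs": {
  "rows": [
    [3, [0, 0, 0], 0],
    [2, [0, 0, 0], 0],
    [1, [0, 0, 0], 0],
    [0.8, [0, 0, 0], 0],
    [0.8, [0, 0, 0], 0],
    [0.8, [0, 0, 0], 0]
  ],
  "newtons": 50
}}

```text
t: 15.32
tool_pos: [0.4518, -0.0387, 0.1561]
tool_rot: [-1.696, -2.642, 0.005]
contact_force: [-7.7, -2.2, 4.2]
opening: 0.0134
grip_force: 50.2
```

```bash
python3 - <<'E'
from h import *
t=grab('top');s=grab('side')
plan(*W(.06,-.215),.153,114.6); print(D(ctrl.get_obs()['tool_pos']),ctrl.get_obs()['grip_force'])
E
```

```text
t 15.43 yaw 114.61 shift cm [ 0.02 -5.4   0.33] turn 0.01 F [-7.9 -2.4  5.9] tcp [ 0.4518 -0.0387  0.1561] open 0.0131
[ 0.0602448  -0.16098862] 50.161964893341064
```

Gripped: opening is 13 mm and grip force 50 N. I'll pull most of the way and then look.

Request:
{"fn": "send_rows", "kwargs": {
  "rows": [
    [0.8, [0, -0.4, 0], 0],
    [0.8, [0, -0.6, 0], 0],
    [0.8, [0, -0.7, 0], 0],
    [0.8, [0, -0.7, 0], 0],
    [0.8, [0, -0.7, 0], 0],
    [0.8, [0, -0.6, 0], 0],
    [0.8, [0, -0.5, 0], 0],
    [0.8, [0, -0.3, 0], 0],
    [0.8, [0, 0, 0], 0]
  ]
}}

```text
t: 16.55
tool_pos: [0.4129, -0.0566, 0.1561]
tool_rot: [1.695, 2.641, 0.004]
contact_force: [6.8, 1.9, 0.5]
opening: 0.0135
grip_force: 49.6
```

```bash
python3 - <<'E'
from h import *
t=grab('top');s=grab('side'); o=ctrl.get_obs(); print(D(o['tool_pos']),o['contact_force'],o['opening'],o['grip_force'])
a=rectify(t,.135,-.03,.07,-.26,-.17,5000); b=rectify(s,.135,-.03,.07,-.26,-.17,5000)
save('m1.png',np.hstack([a,b])[:, :]if a.shape[1]<=400 else cv2.resize(np.hstack([a,b]),(800,360)))
E
```

```text
[ 0.06025237 -0.20376594] [5.7330855  2.84843596 0.77702889] 0.013207137159614501 49.62301254272461
```

View pics/m1.png

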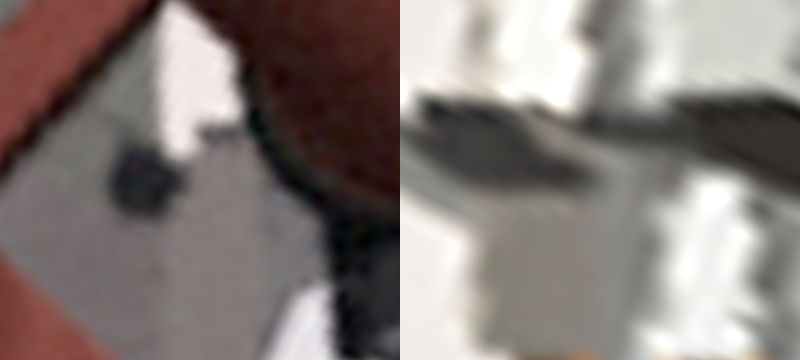

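The side view shows the pointer at row 131, tip at column 590, and the mark's inner end at about (590,173). About 10.7 mm remains. I'll go 8.5 mm more and measure with intensity profiles.

Request:
{"fn": "send_rows", "kwargs": {
  "rows": [
    [0.8, [0, -0.3, 0], 0],
    [0.8, [0, -0.3, 0], 0],
    [0.8, [0, -0.25, 0], 0],
    [0.8, [0, 0, 0], 0],
    [0.8, [0, 0, 0], 0]
  ]
}}

```text
t: 17.27
tool_pos: [0.4054, -0.06, 0.1562]
tool_rot: [1.695, 2.641, 0.005]
contact_force: [7.5, 2.9, 0.0]
opening: 0.0134
grip_force: 49.6
```

```bash
python3 - <<'E'
from h import *
s=grab('side'); o=ctrl.get_obs(); print(D(o['tool_pos']),o['contact_force'],o['opening'],o['grip_force'])
b=rectify(s,.135,-.02,.06,-.24,-.19,10000); g=b.max(2).astype(int)
for x in(.006,.01,.012,.014,.016,.018,.02,.022,.026,.03,.034):
    c=int((x+.02)*10000); p=g[:,c-5:c+5].mean(1)[::12]; print(x,p.astype(int))
print('y',np.round(-.19-np.arange(0,500,12)/10000,4)*1000)
save('m2.png',b)
E
```

```text
[ 0.06026831 -0.21209239] [7.62310275 2.69609087 0.12019278] 0.01281542204993533 49.611684679985046
0.006 [252 252 252 254 255 255 255 255 255 255 249 210 163 118 100  93  79  68
  61  57  58  67  82  99 117 133 139 140 140 138 136 135 135 135 135 136
 136 136 136 136 136 135]
0.01 [255 255 255 255 255 255 255 254 251 248 247 226 183 138  98  78  73  65
  56  53  56  64  75  94 115 132 143 144 139 135 134 135 135 135 135 135
 136 136 136 136 135 135]
0.012 [255 255 254 251 245 237 230 223 216 207 204 197 172 139 109  83  69  61
  55  52  57  68  79  93 111 127 138 144 142 137 135 135 135 135 135 136
 136 136 136 136 135 135]
0.014 [237 230 223 214 205 197 189 181 173 166 159 152 141 122 102  86  71  63
  58  58  61  70  83  94 106 121 131 137 139 138 136 135 135 135 135 136
 136 137 137 136 136 135]
0.016 [197 189 180 171 163 155 147 141 135 131 125 118 110  99  87  79  73  66
  63  64  70  76  87 100 109 119 129 134 136 138 137 137 136 136 136 136
 137 137 137 137 137 136]
0.018 [156 148 141 134 128 122 119 116 115 115 116 113 106  96  83  74  70  69
  69  72  80  90  98 108 118 125
[... 556 characters left out ...]
6 136 135 135 135
 135 136 136 136 135 134]
0.03 [186 186 184 184 184 186 190 189 185 180 168 157 145 125 107  92  76  67
  68  74  85  99 115 125 129 132 132 131 131 132 131 131 130 128 128 127
 127 128 128 128 128 127]
0.034 [241 236 230 225 223 224 229 238 243 244 242 230 207 184 154 118  92  73
  62  65  76  89 101 110 117 119 120 123 123 122 123 124 126 129 133 139
 145 152 158 162 164 165]
y [-190.  -191.2 -192.4 -193.6 -194.8 -196.  -197.2 -198.4 -199.6 -200.8
 -202.  -203.2 -204.4 -205.6 -206.8 -208.  -209.2 -210.4 -211.6 -212.8
 -214.  -215.2 -216.4 -217.6 -218.8 -220.  -221.2 -222.4 -223.6 -224.8
 -226.  -227.2 -228.4 -229.6 -230.8 -232.  -233.2 -234.4 -235.6 -236.8
 -238.  -239.2]
```

View pics/m2.png

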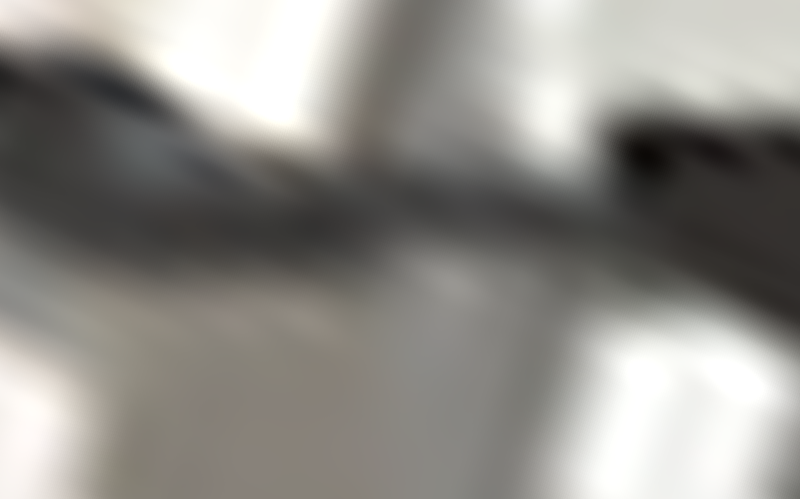

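Pointer centre is at y ≈ −210.4 and mark at ≈ −212.8 in the side rectification, so about 2.4 mm remains.

Request:
{"fn": "send_rows", "kwargs": {
  "rows": [
    [0.8, [0, -0.15, 0], 0],
    [0.8, [0, -0.1, 0], 0],
    [0.8, [0, 0, 0], 0],
    [0.8, [0, 0, 0], 0]
  ]
}}

```text
t: 17.82
tool_pos: [0.4031, -0.061, 0.1561]
tool_rot: [1.695, 2.641, 0.005]
contact_force: [7.9, 3.4, 1.6]
opening: 0.0128
grip_force: 49.6
```

```bash
python3 - <<'E'
from h import *
s=grab('side'); o=ctrl.get_obs(); print(D(o['tool_pos']),o['contact_force'],o['opening'],o['grip_force'])
b=rectify(s,.135,-.02,.06,-.24,-.19,10000); g=b.max(2).astype(float)
y=-.19-np.arange(500)/10000
for x in(.006,.008,.01,.012,.014,.016,.018,.02,.022,.024,.026,.03):
    c=int((x+.02)*10000); p=g[:,c-5:c+5].mean(1); i=p.argmin(); bg=p[i+80:i+120].mean(); lo=np.where(p[i:]>(bg+p[i])/2)[0][0]
    print(x,'min',(y[i]*1e3).round(1),'-y edge',(y[i+lo]*1e3).round(1),int(p[i]),int(bg))
E
python3 ref.py | grep pot
```

```text
[ 0.06026734 -0.21452345] [7.59044364 3.56255815 1.07601261] 0.013594783272118062 49.601701498031616
0.006 min -213.7 -y edge -217.7 61 138
0.008 min -211.1 -y edge -217.6 56 136
0.01 min -212.3 -y edge -217.7 52 141
0.012 min -213.0 -y edge -217.9 51 140
0.014 min -213.1 -y edge -218.1 55 137
0.016 min -211.6 -y edge -217.5 53 129
0.018 min -212.0 -y edge -217.2 53 133
0.02 min -212.4 -y edge -216.8 54 138
0.022 min -212.7 -y edge -216.8 55 141
0.024 min -212.8 -y edge -217.0 58 145
0.026 min -212.9 -y edge -217.0 60 143
0.03 min -213.4 -y edge -217.1 67 133
top pot D [-0.0008 -0.0037] inliers 77 120 rms 0.0009 ang [12 14 13  1  0 11 13 13]
side pot D [-0.0081  0.0014] inliers 54 102 rms 0.0013 ang [ 2  7  9 14 11  8  3  0]
```

Request:
{"fn": "send_rows", "kwargs": {
  "rows": [
    [0.8, [0, -0.04, 0], 0],
    [0.8, [0, 0, 0], 0],
    [0.8, [0, 0, 0], 0],
    [0.8, [0, 0, 0], 0]
  ]
}}

```text
t: 18.48
tool_pos: [0.4029, -0.0611, 0.1562]
tool_rot: [1.695, 2.641, 0.005]
contact_force: [7.7, 3.4, -0.1]
opening: 0.0135
grip_force: 49.5
```

```bash
python3 - <<'E'
from h import *
o=ctrl.get_obs(); print(D(o['tool_pos']),o['contact_force'],o['opening'],o['grip_force'],o['t'])
print(ctrl.finish_job())
E
```

```text
[ 0.06027181 -0.21484378] [ 7.69001362  3.40611757 -0.1338866 ] 0.013481706871347995 49.48777914047241 18.475
the job is handed in; nothing more can be done
None
```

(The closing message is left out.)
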